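Scan the gumball jar at the snack counter

TASK

Book in the new gumball jar at the counter's scan station: stand the orange jar with the red lid upright inside the ring of the scan pad, turned so that its white barcode label squarely faces the scanner's red window, and let go of it. Then swing the lamp on its stiff arm over the pad so that it hangs above the jar and stays there. Leave the blue-lidded jar, the mug and the remote control where they are.

Things in the scene. Friction and masses are not known exactly. Their poses are not given: they have to be found in the camera images.
- jar: The jar to scan: upright orange cylinder with red lid, 58 mm in diameter over its whole height, 115 mm tall, about 0.25 kg. Origin: centre of its underside; z up; x points out through the middle of its white barcode label. A white seal strip 12 mm wide runs from the label over the lid's edge to the lid's centre: from above, it points from the centre towards the label.
- jar_label (a point): Middle of the white barcode label (about 37 degrees either side, 55 mm tall) on the jar's wall: 29 mm along x from the jar's axis, 48 mm above its underside.
- station: Fixed scan station: grey base plate 225 x 260 mm, 6 mm thick. Origin: under the scan pad's centre, at counter height; x points from the pad to the scanner, z up. Black scanner block (70 mm along x, 100 along y, top at 100 mm), its dark red window in the face 83 mm from the pad's centre, looking at the pad. The lamp's upright post (16 mm thick, 168 mm high) is at x 0, y -150 mm.
- pad (a point): Centre of the scan pad on top of the base plate, 6 mm above the counter: a flat white disc 88 mm in diameter edged by a thin black ring, with a red line on the plate from it to the scanner window.
- window (a point): Centre of the scanner's dark red window (70 mm wide, 50 mm tall), 83 mm along the station's x from the pad's centre, 56 mm above the counter.
- lamp (a joint): Angle of the lamp's level arm about its upright post, rad: 0 = lamp straight above the pad's centre, positive = swung away towards the scanner's side (clockwise seen from above). Limits -0.5 and 1.75, no stop at 0. Stiff hinge: about 2.5 N at the grip moves it and it stays where it is left.
- lamp_grip (a point): Grip point of the lamp: on the axis of its orange upright knob (round, 20 mm thick, 195 to 240 mm above the counter), 224 mm above the counter, 150 mm from the hinge axis. The knob stands on top of the round white lamp shade (60 mm in diameter, underside 164 mm above the counter), straight above the lamp's centre.
- lamp_hinge (a point): Point on the upright hinge axis of the lamp's arm, on the post, at the height of the arm (180 mm above the counter); 150 mm from the pad's centre in plan.
- blue_jar: Bystander: white jar with a blue lid and no label, 58 mm in diameter, 115 mm tall, upright. Origin: centre of its underside.
- mug: Bystander: blue ceramic mug, 78 mm across, 90 mm tall, handle towards its +y. Origin: centre of its underside.
- remote: Bystander: white remote control lying flat, 160 x 44 x 18 mm, long side along its x. Origin: centre of its underside.

How it is judged:
By the outcome, as a careful person would: the job done as asked, in the order asked, and still so for the second after the job is handed in, with the robot touching nothing.
It also fails if it takes over 64 s, if anything falls off the work surface, if the arm or the gripper's body presses on something with over 40 N, if the wrist force passes 120 N, or if a joint passes its speed limit or range.

ROBOT

A 6-joint arm with a two-finger parallel gripper is mounted at the origin on the work surface. World frame = base frame: x ahead of the robot, y to its left, z up, the work surface at z = 0. Lengths are in m, angles in degrees, forces in N, time in s.
With the tool pointing down it reaches from about 0.4 to 0.825 m from the base axis. Payload 7 kg.
Tool frame: the origin (TCP) lies on the centre line of the jaws, within the pads' length; the fingertips stand 14 mm ahead of it and the grasp point (between the pads) lies 5 mm behind it; z points along the fingers, y is the line along which they close (so a half turn about z gives the same grasp; the last joint's range is limited). The gripper opens to 88 mm and grips with 3 to 60 N. Pads are 19 mm wide; open, the fingers measure 130 mm over their backs; the gripper's body (78 mm by 193 mm) begins 47 mm behind the grasp point.
Start: joints at [82.053, 20.546, 0.682, 0, -70.136, -16.507], TCP at [0.279, 0.614, 0.241] pointing down, gripper open.
Joint ranges: [-176.03, 176.03], [-82.01, 121.73], [-58.28, 71.71], [-173.87, 95.51], [-174.79, -0.11], [-173.66, 173.66]. Speed limits (degrees/s): [136.94, 136.94, 172.46, 180, 180, 180].

INTERFACE

Orientations are given as [roll, pitch, yaw] about the fixed x, y, z axes, in that order (R = Rz(yaw) Ry(pitch) Rx(roll)).
In Python, from plant import r gives the robot as it stands.
- The arm moves only by the tool send_rows, never from a script. Its argument "steps" is a list of rows, each an object with "dp": the shift along the tool's x, y, z in mm, a list of three; "roll": the turn about the tool's z in rad; "jaw": the opening in per cent of the stroke, from 0 (shut) to 100 (fully open). In form: [{"dp": [tx, ty, tz], "roll": roll, "jaw": jaw}, ...]. A call has 1 to 5 rows; each row is the pose to reach, as a shift and turn from the pose commanded when the call began, along the tool's axes at that moment; what a row does not reach only later rows make up. A row lasts 1/8 s, in which the tool goes at most 62.5 mm and 10.7 degrees, less where a joint would pass 70% of its speed; a pose out of reach is approached as far as the arm can. A call with a gripper value outside its range is refused whole. The fingers move at their own pace and stop on an object; "newtons" is the grip in N (left out, the last holds). Time passes only in rows, so rows that repeat a pose let the fingers close. It gives the time, the measured TCP pose, the force, the opening and the grip force at its end, in the units of the state.
- r.get_state(): the state, without advancing time (a new reading comes with each control period).
- r.capture(name): name is "side" or "top" or "wrist"; returns a dict with "image" (420x560x3 uint8, blue, green, red), "K" (3x3 intrinsics, pixels), "rvec" (rotation vector, rad) and "tvec" (3), from world to camera coordinates, as OpenCV has them. Camera axes: x right, y down, z forward; pixel columns grow to the right and rows downward; lengths in m; the calibration is good to about 2 mm. A picture is of the moment at which its call begins. There is no depth.
- r.close_job(): hands the job in; it is judged then, once.
The state is a dict: "time_s": time; "joints": joint angles; "qd": joint speeds; "joint_torque": joint torques, N m; "tcp_pos": TCP position; "eef_rot": TCP orientation; "contact_force": force on the tool from outside, world axes, zero at the start; "moment": the same for the moment, N m; "gripper_width": finger opening in m; "gripper_force": force on a finger pad.
Only numpy, scipy, OpenCV 4.12 (cv2) and the standard library are available. Lean on these libraries where they do the work, as an engineer would, in place of code of your own. Each camera call takes 0.05 s, during which the arm holds its last target. There are 200 camera calls.

## Working session

There is one attempt and no reset: what is moved stays moved. The work goes in short steps, Python scripts to look and compute and a tool call to move; the robot and the scene stay as the last step left them, time stands still between calls to the robot, and variables do not carry over. Pictures are saved under pics/ and viewed, at most 10 in all, crops included, and the job is handed in when it is done.

Besides the shell and the picture viewer there is one more tool, called after ">>>" as a command line: name --argument value ..., lists and objects as JSON in quotes. send_rows: Moves the arm, as the interface text tells. Its arguments: {"type":"object","properties":{"steps":{"type":"array","items":{"type":"object","properties":{"dp":{"type":"array","items":{"type":"number"}},"roll":{"type":"number"},"jaw":{"type":"number"}}}},"newtons":{"type":"number"}},"required":["steps"]}

```bash
mkdir -p pics
cat > h.py <<'E'
import numpy as np, cv2
from plant import r
def cap(n,f=None):
    c=r.capture(n)
    if f: cv2.imwrite('pics/'+f,c['image'])
    c['R']=cv2.Rodrigues(np.array(c['rvec'],float))[0]; c['t']=np.array(c['tvec'],float).ravel(); c['K']=np.array(c['K'])
    return c
def ray(c,uv,z):
    d=c['R'].T@np.linalg.inv(c['K'])@np.array([uv[0],uv[1],1.]); o=-c['R'].T@c['t']
    return o+d*(z-o[2])/d[2]
def proj(c,p):
    q=c['K']@(c['R']@np.array(p,float)+c['t']); return q[:2]/q[2]
E
python3 - <<'E'
from h import *
a=cap('top','top0.png');b=cap('side','side0.png')
for c in (a,b): print(-c['R'].T@c['t'],c['R'].T[:,2])
cv2.imwrite('pics/both.png',cv2.resize(np.vstack([a['image'],b['image']])[:, :],(400,600)))
print(r.get_state())
E
```

```text
[ 0.46214706 -0.0347542   1.0892715 ] [ 0.0967239  -0.01206625 -0.99523811]
[ 0.09547893 -0.71468615  0.63119721] [ 0.48463901  0.70327876 -0.52011923]
{'time_s': 0.1, 'joints': array([ 8.20534665e+01,  2.05883160e+01,  6.39303279e-01, -1.74941313e-02,
       -7.01358427e+01, -1.65058628e+01]), 'qd': array([0.0141631 , 0.04555203, 0.05337525, 0.0476264 , 0.06814795,
       0.04673053]), 'joint_torque': array([-1.38142637e-03, -5.84163308e+01,  2.93750918e+01,  7.01547951e+00,
        1.01764739e-02, -4.57030808e-05]), 'tcp_pos': array([0.27927086, 0.61406404, 0.23970814]), 'eef_rot': array([ 1.79913968e+02, -8.34204659e-03, -2.44583465e+01]), 'contact_force': array([-0.09744217,  0.27659001, -0.07892799]), 'moment': array([ 0.02188745,  0.03940989, -0.00568943]), 'gripper_force': 0.0, 'gripper_width': 0.08772474943318946}
```

View pics/top0.png

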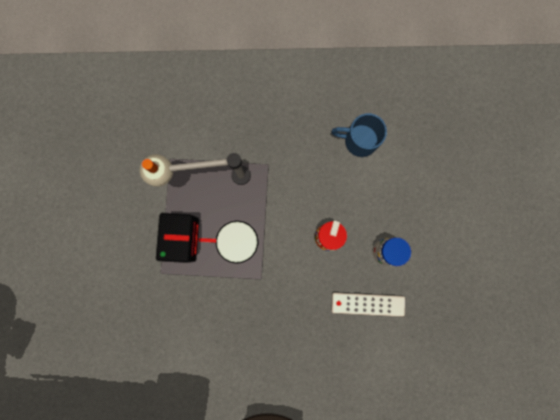

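View pics/side0.png

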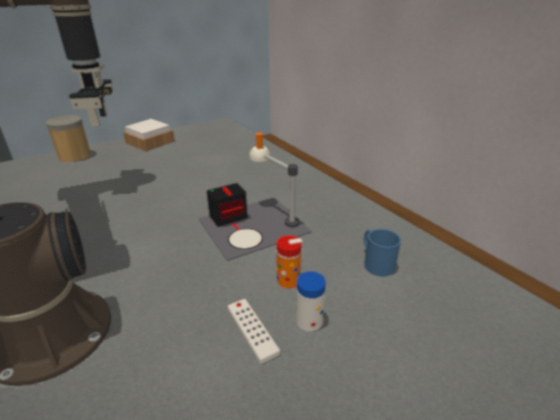

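The top view shows the pad at (237,242), the scanner to its left at (178,238), the post at (236,160) and the lamp knob at (150,165). The red-lidded jar is at (332,235) with its strip pointing up and slightly right, and the blue jar is at (397,252). The side view agrees.

```bash
cat > m.py <<'E'
from h import *
def blob(m,win=None):
    m=m.astype(np.uint8)
    if win: 
        k=np.zeros_like(m);k[win[1]:win[3],win[0]:win[2]]=1;m=m*k
    n,l,s,ce=cv2.connectedComponentsWithStats(m)
    i=1+np.argmax(s[1:,4]); return ce[i],s[i],(l==i)
if __name__=='__main__':
    c=cap('top'); im=c['image'].astype(int); B,G,R=im[...,0],im[...,1],im[...,2]
    white=(im.min(2)>150)
    p,s,_=blob(white,(205,210,270,275)); pad=ray(c,p,.006); print('pad',p,s,pad)
    red=(R>130)&(G<60)&(B<60)
    # lid: red + white strip hull
    win=(310,210,355,260)
    lid=(red|white); _,s,m=blob(lid,win)
    (cx,cy),rad=cv2.minEnclosingCircle(cv2.findContours(m.astype(np.uint8),0,2)[0][0]); 
    J=ray(c,(cx,cy),.115); print('jar',cx,cy,rad,J,'lid r',np.linalg.norm(ray(c,(cx+rad,cy),.115)-J))
    q,s,_=blob(white,win); S=ray(c,q,.115); print('strip',q,s,S,'yaw',np.degrees(np.arctan2(*(S-J)[1::-1])))
    q,s,m=blob(red,(196,225,222,250)); ys,xs=np.nonzero(m); print('line',s)
    P=np.array([ray(c,(x,y),.006)[:2] for x,y in zip(xs,ys) if x>200]); print('line c',P.mean(0))
    # plate edges
    d=P.mean(0)-pad[:2]; print('line yaw',np.degrees(np.arctan2(d[1],d[0])))
    q,s,_=blob((R>150)&(G<120)&(B<70)&(G>40),(135,150,165,185)); print('knob',q,s,ray(c,q,.225))
    q,s,_=blob(red,(160,228,192,245)); print('scannertop line',q,s,ray(c,q,.1))
    blue=(B>100)&(R<60); q,s,_=blob(blue,(375,230,420,275)); print('blue',ray(c,q,.115))
    im2=cv2.resize(c['image'][130:290,130:430],None,fx=2.6,fy=2.6,interpolation=2); cv2.imwrite('pics/crop.png',im2)
    plate=(abs(R-G)<30)&(R-G>6)&(R<110)
    s=cap('side'); I=s['image'].astype(int); B,G,R=I[...,0],I[...,1],I[...,2]
    q,st,_=blob((R>150)&(G<140)&(B<80)&(G>40),(245,120,275,160)); print('side knob',q,st)
    P1=c['K']@np.c_[c['R'],c['t']];P2=s['K']@np.c_[s['R'],s['t']]
    kq=blob((im[...,2]>150)&(im[...,1]<120)&(im[...,0]<70)&(im[...,1]>40),(135,150,165,185))[0]
    X=cv2.triangulatePoints(P1,P2,kq.reshape(2,1),q.reshape(2,1)); print('knob3d',(X[:3]/X[3]).ravel())
E
python3 m.py
```

```text
pad [236.44435004 241.53610875] [ 218  223   38   38 1177] [0.48919116 0.05878235 0.006     ]
jar 331.9168395996094 235.1717071533203 14.20143985748291 [ 0.49474265 -0.14288246  0.115     ] lid r 0.028641694187845214
strip [334.56944444 227.625     ] [331 221   8  14  72] [ 0.5098153  -0.14874641  0.115     ] yaw -21.258331528419905
line [200 238  16   5  57]
line c [0.49426776 0.1223396 ]
line yaw 85.43322751326298
knob [147.05747126 163.75862069] [142 159  11  11  87] [0.62760703 0.19909405 0.225     ]
scannertop line [176.19008264 237.24793388] [164 235  25   6 121] [0.49844301 0.17318724 0.1       ]
blue [ 0.45915711 -0.2712003   0.115     ]
side knob [258.57575758 139.66666667] [256 133   6  15  66]
knob3d [0.62829813 0.20060085 0.21996425]
```

View pics/crop.png

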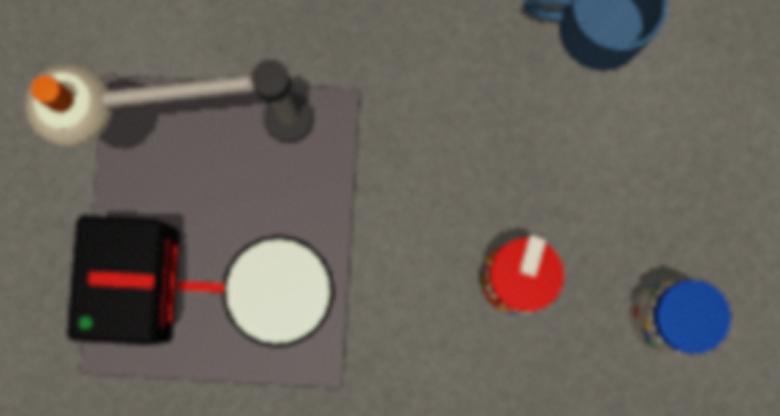

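>>> send_rows --steps '[{"dp": [36,43,0],"roll": 0.17,"jaw": 100},{"dp": [72,85,0],"roll": 0.34,"jaw": 100},{"dp": [109,128,0],"roll": 0.51,"jaw": 100},{"dp": [145,171,0],"roll": 0.68,"jaw": 100},{"dp": [181,213,0],"roll": 0.85,"jaw": 100}]'

```text
time_s: 0.82
tcp_pos: [0.3562, 0.3437, 0.2406]
eef_rot: [-180.0, 0.0, -73.5]
contact_force: [0.9, 0.7, 1.3]
gripper_width: 0.0878
gripper_force: 0.0
```

```bash
cat > go.py <<'E'
import sys
from h import *
def go(x,y,z,yaw,verbose=1):
    s=r.get_state(); p=s['tcp_pos']; e=s['eef_rot']; a=np.radians(e[2]); d=np.array([x,y,z])-p
    dp=1000*np.array([d[0]*np.cos(a)+d[1]*np.sin(a), d[0]*np.sin(a)-d[1]*np.cos(a), -d[2]])
    w=(yaw-e[2]+180)%360-180
    print(s['time_s'],'pos',p.round(4),'rot',e.round(2),'-> dp',dp.round(1),'roll',round(-np.radians(w),3),'or',round(-np.radians(w)+(2*np.pi if w>0 else -2*np.pi),2),'j6',s['joints'][5].round(1),'F',s['contact_force'].round(1),'w',round(s['gripper_width'],4))
if __name__=='__main__': go(*map(float,sys.argv[1:5]))
E
python3 go.py .495 -.143 .24 159
```

```text
0.825 pos [0.3562 0.3437 0.2406] rot [-1.7999e+02  1.0000e-02 -7.3460e+01] -> dp [506.1   5.5   0.6] roll 2.226 or -4.06 j6 -50.2 F [0.9 0.7 1.3] w 0.0878
```

>>> send_rows --steps '[{"dp": [55,1,0],"roll": 0.18,"jaw": 100},{"dp": [110,1,0],"roll": 0.36,"jaw": 100},{"dp": [165,2,0],"roll": 0.54,"jaw": 100},{"dp": [220,2,0],"roll": 0.72,"jaw": 100},{"dp": [280,3,0],"roll": 0.9,"jaw": 100}]'

```text
time_s: 1.45
tcp_pos: [0.4345, 0.0752, 0.2409]
eef_rot: [-180.0, 0.1, -125.0]
contact_force: [0.3, 0.4, 0.2]
gripper_width: 0.0877
gripper_force: 0.0
```

```bash
python3 go.py .495 -.143 .24 159
```

```text
1.45 pos [0.4345 0.0752 0.2409] rot [-1.7998e+02  6.0000e-02 -1.2501e+02] -> dp [ 144.  -174.8    0.9] roll 1.326 or -4.96 j6 -70.6 F [0.3 0.4 0.2] w 0.0877
```

>>> send_rows --steps '[{"dp": [29,-35,0],"roll": 0.18,"jaw": 100},{"dp": [58,-70,0],"roll": 0.36,"jaw": 100},{"dp": [87,-105,0],"roll": 0.54,"jaw": 100},{"dp": [116,-140,0],"roll": 0.72,"jaw": 100},{"dp": [142,-172,0],"roll": 0.9,"jaw": 100}]'

```text
time_s: 2.08
tcp_pos: [0.4949, -0.1396, 0.2406]
eef_rot: [180.0, 0.0, -176.6]
contact_force: [-0.1, 1.1, 0.7]
gripper_width: 0.0878
gripper_force: 0.0
```

>>> send_rows --steps '[{"dp": [0,0,0],"roll": 0.18,"jaw": 100},{"dp": [0,0,0],"roll": 0.36,"jaw": 100},{"dp": [0,0,0],"roll": 0.42,"jaw": 100},{"dp": [0,0,0],"roll": 0.42,"jaw": 100}]'

```text
time_s: 2.58
tcp_pos: [0.4947, -0.138, 0.2405]
eef_rot: [-180.0, -0.0, 159.7]
contact_force: [-0.7, 0.2, 0.4]
gripper_width: 0.0877
gripper_force: 0.0
```

```bash
python3 go.py .495 -.143 .24 159
python3 - <<'E'
from m import *
c=cap('wrist','w1.png'); im=c['image'].astype(int);B,G,R=im[...,0],im[...,1],im[...,2]
print('cam',-c['R'].T@c['t'])
t=cap('top','t1.png')
E
```

```text
2.575 pos [ 0.4947 -0.138   0.2405] rot [-1.8000e+02 -1.0000e-02  1.5967e+02] -> dp [-2.1 -4.6  0.5] roll 0.012 or -6.27 j6 -116.7 F [-0.7  0.2  0.4] w 0.0877
cam [ 0.41963236 -0.10991869  0.38437805]
```

View pics/w1.png

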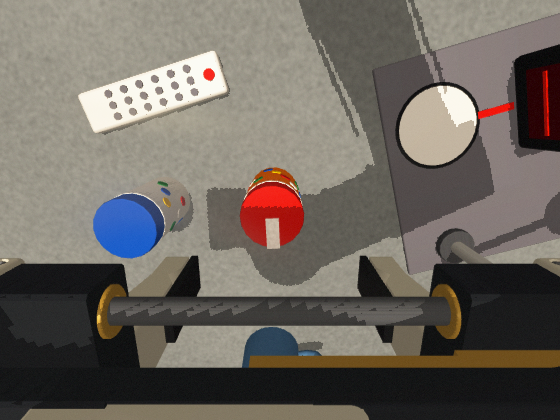

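The wrist view shows the red lid at (272,213) with the strip at (273,233). It also shows the blue jar at (128,225), the pad at (438,125) and the red line at about (495,110). I'll measure from this closer view.

```bash
cat > m2.py <<'E'
from m import *
c=cap('wrist'); im=c['image'].astype(int);B,G,R=im[...,0],im[...,1],im[...,2]
white=(im.min(2)>150); red=(R>110)&(G<60)&(B<60); 
_,s,m=blob(red,(225,150,320,262)); q,sq,ms=blob(white,(255,214,292,255))
cn=cv2.findContours((m|ms).astype(np.uint8),0,2)[0]; h=cv2.convexHull(max(cn,key=len)).reshape(-1,2)
P=np.array([ray(c,p,.115)[:2] for p in h]); 
(cx,cy),rad=cv2.minEnclosingCircle((P*1000).astype(np.float32)); J=np.array([cx,cy])/1000
e=cv2.fitEllipse((P*1000).astype(np.float32)); print('jar',J,rad,e)
ys,xs=np.nonzero(ms); W=np.array([ray(c,(x,y),.115)[:2] for x,y in zip(xs,ys)])
v=cv2.fitLine((W*1000).astype(np.float32),cv2.DIST_L2,0,.01,.01).ravel(); print('strip',W.mean(0),'axis',np.degrees(np.arctan2(v[1],v[0])),'centre-based',np.degrees(np.arctan2(*(W.mean(0)-J)[::-1])))
q,s,m=blob((im.min(2)>115)&(R-B<70),(390,75,485,175)); 
cn=max(cv2.findContours(m.astype(np.uint8),0,2)[0],key=len); h=cv2.convexHull(cn).reshape(-1,2); PP=np.array([ray(c,p,.006)[:2]*1000 for p in h],np.float32)
e=cv2.fitEllipse(PP); print('pad',e,s)
_,s,m=blob(red,(470,90,513,130)); ys,xs=np.nonzero(m); L=np.array([ray(c,(x,y),.006)[:2]*1000 for x,y in zip(xs,ys)],np.float32)
v=cv2.fitLine(L,cv2.DIST_L2,0,.01,.01).ravel();print('line',s,np.degrees(np.arctan2(v[1],v[0])),L.mean(0)); d=L.mean(0)-e[0]; print(np.degrees(np.arctan2(d[1],d[0])))
t=cap('top'); 
for a,b in (((360,90),(343,385)),((97,90),(80,375)),((80,375),(343,385))):
    A,Bq=[ray(t,(130+p[0]/2.6,130+p[1]/2.6),.006) for p in (a,b)]; d=Bq-A; print('edge',np.degrees(np.arctan2(d[1],d[0])))
E
python3 m2.py
```

```text
jar [ 0.49408371 -0.14432062] 30.917381286621094 ((493.9335632324219, -143.8927001953125), (56.33948516845703, 61.06747055053711), 68.14549255371094)
strip [ 0.50949906 -0.14928098] axis -18.315233 centre-based -17.83716360928544
pad ((489.9994812011719, 58.492645263671875), (87.2037353515625, 87.67936706542969), 11.429512023925781) [ 399   86   77   80 4752]
line [478 102  35  17 259] 85.37252 [495.10928 123.80498]
85.52649652614227
edge 175.55735366759345
edge 176.60689935799658
edge -93.54489882536585
```

>>> send_rows --steps '[{"dp": [-1.5,-5.6,30],"roll": 0,"jaw": 100},{"dp": [-1.5,-5.6,70],"roll": 0,"jaw": 100},{"dp": [-1.5,-5.6,90],"roll": 0,"jaw": 100},{"dp": [-1.5,-5.6,90],"roll": 0,"jaw": 100}]'

```text
time_s: 3.28
tcp_pos: [0.4932, -0.1437, 0.1493]
eef_rot: [-179.9, -0.2, 159.7]
contact_force: [0.1, -1.0, -0.3]
gripper_width: 0.0877
gripper_force: 0.0
```

```bash
python3 go.py .4942 -.1438 .08 159.7
```

```text
3.275 pos [ 0.4932 -0.1437  0.1493] rot [-1.7993e+02 -1.7000e-01  1.5968e+02] -> dp [-0.9  0.2 69.3] roll -0.0 or 6.28 j6 -116.0 F [ 0.1 -1.  -0.3] w 0.0877
```

>>> send_rows --steps '[{"dp": [-0.5,0,25],"roll": 0,"jaw": 100},{"dp": [-0.5,0,50],"roll": 0,"jaw": 100},{"dp": [-0.5,0,70],"roll": 0,"jaw": 100},{"dp": [-0.5,0,70],"roll": 0,"jaw": 100}]'

```text
time_s: 3.78
tcp_pos: [0.4946, -0.1439, 0.0805]
eef_rot: [-180.0, -0.1, 159.7]
contact_force: [0.9, -0.3, 1.2]
gripper_width: 0.0876
gripper_force: 0.0
```

>>> send_rows --steps '[{"dp": [0,0,0],"roll": 0,"jaw": 80},{"dp": [0,0,0],"roll": 0,"jaw": 70},{"dp": [0,0,0],"roll": 0,"jaw": 60},{"dp": [0,0,0],"roll": 0,"jaw": 50},{"dp": [0,0,0],"roll": 0,"jaw": 50}]' --newtons 25

```text
time_s: 4.4
tcp_pos: [0.495, -0.1439, 0.081]
eef_rot: [180.0, 0.0, 159.7]
contact_force: [-0.0, 0.9, 5.0]
gripper_width: 0.058
gripper_force: 24.9
```

```bash
python3 go.py .49 .0586 .16 -96.5
```

```text
4.4 pos [ 0.495  -0.1439  0.081 ] rot [1.7999e+02 4.0000e-02 1.5966e+02] -> dp [ 75.1 188.2 -79. ] roll -1.812 or 4.47 j6 -116.0 F [-0.   0.9  5. ] w 0.058
```

Gripped at 58 mm. Lift 80 mm, then carry and turn.

>>> send_rows --steps '[{"dp": [0,0,-15],"roll": 0,"jaw": 50},{"dp": [0,0,-40],"roll": 0,"jaw": 50},{"dp": [0,0,-65],"roll": 0,"jaw": 50},{"dp": [0,0,-80],"roll": 0,"jaw": 50}]'

```text
time_s: 4.9
tcp_pos: [0.495, -0.1438, 0.1623]
eef_rot: [180.0, 0.1, 159.6]
contact_force: [-0.0, 0.8, -2.0]
gripper_width: 0.0582
gripper_force: 24.9
```

>>> send_rows --steps '[{"dp": [7,18,0],"roll": -0.15,"jaw": 50},{"dp": [15,37,0],"roll": -0.32,"jaw": 50},{"dp": [22,56,0],"roll": -0.5,"jaw": 50},{"dp": [30,75,0],"roll": -0.67,"jaw": 50},{"dp": [38,94,0],"roll": -0.85,"jaw": 50}]'

```text
time_s: 5.52
tcp_pos: [0.4913, -0.0419, 0.1605]
eef_rot: [180.0, -0.0, -151.3]
contact_force: [1.1, -1.0, -1.6]
gripper_width: 0.0579
gripper_force: 24.9
```

```bash
python3 go.py .49 .0586 .16 -96.5
```

```text
5.525 pos [ 0.4913 -0.0419  0.1605] rot [ 1.7998e+02 -4.0000e-02 -1.5133e+02] -> dp [-47.1  88.8   0.5] roll -0.957 or 5.33 j6 -79.3 F [ 1.1 -1.  -1.6] w 0.0579
```

>>> send_rows --steps '[{"dp": [-10,18,0],"roll": -0.18,"jaw": 50},{"dp": [-20,37,0],"roll": -0.36,"jaw": 50},{"dp": [-30,56,0],"roll": -0.54,"jaw": 50},{"dp": [-39,73,0],"roll": -0.72,"jaw": 50},{"dp": [-47,88,0],"roll": -0.88,"jaw": 50}]'

```text
time_s: 6.15
tcp_pos: [0.4909, 0.0579, 0.1605]
eef_rot: [180.0, -0.0, -100.9]
contact_force: [-0.5, 0.0, -2.3]
gripper_width: 0.0576
gripper_force: 24.9
```

>>> send_rows --steps '[{"dp": [0,0,15],"roll": -0.07,"jaw": 50},{"dp": [0,0,35],"roll": -0.07,"jaw": 50},{"dp": [0,0,50],"roll": -0.07,"jaw": 50},{"dp": [0,0,50],"roll": -0.07,"jaw": 50}]'

```text
time_s: 6.65
tcp_pos: [0.4905, 0.0568, 0.1095]
eef_rot: [179.9, -0.1, -97.2]
contact_force: [-1.1, -0.8, -1.4]
gripper_width: 0.0582
gripper_force: 24.9
```

```bash
python3 go.py .49 .0586 .087 -96.5
python3 - <<'E'
from h import *
cap('wrist','w2.png')
E
```

```text
6.65 pos [0.4905 0.0568 0.1095] rot [ 1.7987e+02 -8.0000e-02 -9.7240e+01] -> dp [-1.7  0.7 22.5] roll -0.013 or 6.27 j6 -36.7 F [-1.1 -0.8 -1.4] w 0.0582
```

View pics/w2.png

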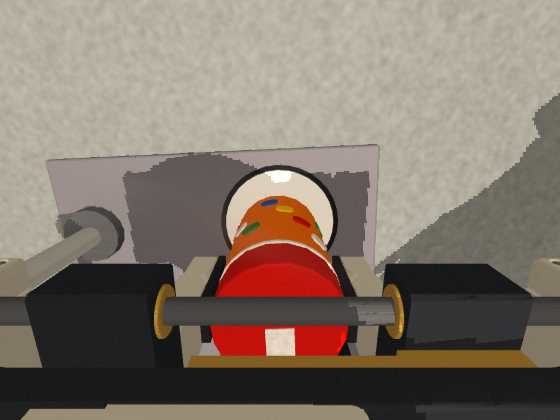

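The jar is held over the pad with the strip at (280,342), pointing towards the scanner and away from the camera. Next I'll lower it.

>>> send_rows --steps '[{"dp": [-1,0.7,10],"roll": -0.012,"jaw": 50},{"dp": [-1.2,0.7,17],"roll": -0.012,"jaw": 50},{"dp": [-1.2,0.7,21.5],"roll": -0.012,"jaw": 50},{"dp": [-1.2,0.7,21.5],"roll": -0.012,"jaw": 50}]'

```text
time_s: 7.2
tcp_pos: [0.4906, 0.0584, 0.0887]
eef_rot: [180.0, -0.0, -96.5]
contact_force: [-0.1, 0.4, -2.7]
gripper_width: 0.0578
gripper_force: 24.9
```

```bash
python3 go.py .49 .0586 .087 -96.5
python3 - <<'E'
from m import *
c=cap('wrist'); im=c['image'].astype(int);w,s,m=blob(im.min(2)>150,(255,325,305,360)); print(s)
ys,xs=np.nonzero(m); W=np.array([ray(c,(x,y),.121)[:2] for x,y in zip(xs,ys)]); print(W.mean(0))
b=[np.array([ray(c,p,.121)[:2] for p in ((xs[ys==y].min()-.5,y),(xs[ys==y].max()+.5,y))]) for y in np.unique(ys)[1:-1]]
M=np.array([x.mean(0) for x in b]); v=M[-1]-M[0]; print(M[0],M[-1],np.degrees(np.arctan2(v[1],v[0])))
E
```

```text
7.2 pos [0.4906 0.0584 0.0887] rot [ 1.7996e+02 -3.0000e-02 -9.6540e+01] -> dp [-0.1  0.6  1.7] roll -0.001 or 6.28 j6 -36.2 F [-0.1  0.4 -2.7] w 0.0578
[265 329  30  27 740]
[0.49109101 0.06765818]
[0.49080661 0.06193988] [0.49153401 0.07393644] 86.53015319616189
```

>>> send_rows --steps '[{"dp": [0,0,1],"roll": 0.005,"jaw": 50},{"dp": [0,0,1.8],"roll": 0.01,"jaw": 50},{"dp": [0,0,1.8],"roll": 0.01,"jaw": 50}]'

```text
time_s: 7.62
tcp_pos: [0.4908, 0.0585, 0.0873]
eef_rot: [-180.0, 0.0, -97.1]
contact_force: [-0.2, 1.0, -2.4]
gripper_width: 0.0578
gripper_force: 24.9
```

>>> send_rows --steps '[{"dp": [0,0,0],"roll": 0,"jaw": 68},{"dp": [0,0,0],"roll": 0,"jaw": 75},{"dp": [0,0,0],"roll": 0,"jaw": 85},{"dp": [0,0,0],"roll": 0,"jaw": 100},{"dp": [0,0,0],"roll": 0,"jaw": 100}]'

```text
time_s: 8.25
tcp_pos: [0.4908, 0.0585, 0.0873]
eef_rot: [-180.0, 0.0, -97.1]
contact_force: [-0.9, 1.1, 0.2]
gripper_width: 0.086
gripper_force: 0.0
```

>>> send_rows --steps '[{"dp": [0,0,-10],"roll": 0,"jaw": 100},{"dp": [0,0,-40],"roll": 0,"jaw": 100},{"dp": [0,0,-90],"roll": 0,"jaw": 100},{"dp": [0,0,-150],"roll": 0,"jaw": 100},{"dp": [0,0,-205],"roll": 0,"jaw": 100}]'

```text
time_s: 8.88
tcp_pos: [0.4905, 0.0583, 0.2954]
eef_rot: [-179.9, 0.0, -97.1]
contact_force: [1.4, 0.4, -0.9]
gripper_width: 0.0875
gripper_force: 0.0
```

>>> send_rows --steps '[{"dp": [50,0,0],"roll": 0,"jaw": 100},{"dp": [100,0,0],"roll": 0,"jaw": 100},{"dp": [100,0,0],"roll": 0,"jaw": 100}]'

```text
time_s: 9.25
tcp_pos: [0.4776, -0.0431, 0.2933]
eef_rot: [-179.9, 0.0, -97.3]
contact_force: [-0.1, 0.9, -0.1]
gripper_width: 0.0875
gripper_force: 0.0
```

```bash
python3 go.py .628 .2 .3 -96.5
python3 - <<'E'
from h import *
c=cap('wrist','w3.png'); t=cap('top','t3.png'); s=cap('side')
print(proj(c,[.49,.0586,.121]),proj(c,[.49,.0586,.006]),proj(t,[.49,.0586,.121]))
a=cv2.resize(t['image'][120:300,130:400],(540,360)); cv2.imwrite('pics/c3.png',np.hstack([cv2.resize(c['image'],(400,300)),cv2.resize(t['image'][150:300,130:330],(400,300))]))
E
```

```text
9.25 pos [ 0.4776 -0.0431  0.2933] rot [-1.7994e+02  1.0000e-02 -9.7290e+01] -> dp [-260.2 -118.3   -6.7] roll -0.014 or 6.27 j6 -25.7 F [-0.1  0.9 -0.1] w 0.0875
[279.31180146 289.2997634 ] [279.23955018 249.28748683] [231.52989897 239.8032776 ]
```

View pics/c3.png

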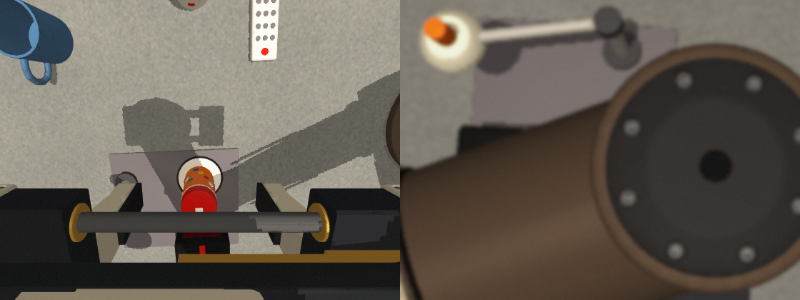

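The wrist view shows the jar upright inside the ring, with its lid at (199,205) and the strip pointing down towards the scanner. In the top view the arm hides the jar. I'll measure from the wrist view.

```bash
cat > m3.py <<'E'
from m import *
import sys
c=cap('wrist'); im=c['image'].astype(int);B,G,R=im[...,0],im[...,1],im[...,2]
u,v=proj(c,[.49,.0586,.121]).astype(int); print(u,v)
red=(R>110)&(G<60)&(B<60); _,s,m=blob(red,(u-45,v-45,u+45,v+45)); print(s)
h=cv2.convexHull(max(cv2.findContours(m.astype(np.uint8),0,2)[0],key=len)).reshape(-1,2)
P=np.array([ray(c,p,.121)[:2] for p in h]); print('lid x-range',P.min(0),P.max(0),'mid',(P.min(0)+P.max(0))/2)
q,s,m=blob(im.min(2)>150,(u-12,v-16,u+14,v+30)); ys,xs=np.nonzero(m); print(s)
M=np.array([ray(c,((xs[ys==y].min()+xs[ys==y].max())/2,y),.121)[:2] for y in np.unique(ys)[1:-1]])
l=cv2.fitLine((M*1000).astype(np.float32),2,0,.01,.01).ravel(); print(M.mean(0),M[0],M[-1],np.degrees(np.arctan2(l[1],l[0]))%180)
E
python3 m3.py
```

```text
279 287
[ 253  258   51   39 1598]
lid x-range [0.4630171  0.02198781] [0.51970021 0.07231015] mid [0.49135865 0.04714898]
[274 289  10   7  65]
[0.49178064 0.06410594] [0.49146529 0.06158766] [0.49209665 0.06662953] 82.86962
```

>>> send_rows --steps '[{"dp": [-45,-20,-7],"roll": 0,"jaw": 100},{"dp": [-95,-43,-7],"roll": 0,"jaw": 100},{"dp": [-145,-66,-7],"roll": 0,"jaw": 100},{"dp": [-195,-89,-7],"roll": 0,"jaw": 100},{"dp": [-240,-109,-7],"roll": 0,"jaw": 100}]'

```text
time_s: 10.07
tcp_pos: [0.6169, 0.1871, 0.2989]
eef_rot: [180.0, -0.0, -97.0]
contact_force: [0.4, -0.3, 0.4]
gripper_width: 0.0878
gripper_force: 0.0
```

>>> send_rows --steps '[{"dp": [-20,-9,0],"roll": 0,"jaw": 100},{"dp": [-20,-9,0],"roll": 0,"jaw": 100}]'

```text
time_s: 10.32
tcp_pos: [0.6278, 0.2054, 0.2977]
eef_rot: [179.9, -0.1, -96.9]
contact_force: [-0.9, -0.9, -0.9]
gripper_width: 0.0876
gripper_force: 0.0
```

```bash
python3 go.py .628 .2 .217 -96.5; python3 m3.py
python3 - <<'E'
from h import *
c=cap('wrist','w4.png');t=cap('top')
cv2.imwrite('pics/c4.png',np.hstack([cv2.resize(c['image'],(400,300)),cv2.resize(t['image'][150:300,130:330],(400,300))]))
print([proj(c,[.628,.2,z])*400/560 for z in (.2,.24)])
E
```

```text
10.325 pos [0.6278 0.2054 0.2977] rot [ 1.799e+02 -8.000e-02 -9.694e+01] -> dp [ 5.3 -0.9 80.7] roll -0.008 or 6.28 j6 -41.9 F [-0.9 -0.9 -0.9] w 0.0876
411 23
[array([197.84336557, 156.12145866]), array([197.68621904, 168.59417329])]Traceback (most recent call last):
  File "m3.py", line 5, in <module>
    red=(R>110)&(G<60)&(B<60); _,s,m=blob(red,(u-45,v-45,u+45,v+45)); print(s)
                                     ~~~~^^^^^^^^^^^^^^^^^^^^^^^^^^^
  File "m.py", line 7, in blob
    i=1+np.argmax(s[1:,4]); return ce[i],s[i],(l==i)
        ~~~~~~~~~^^^^^^^^^
    return _wrapfunc(a, 'argmax', axis=axis, out=out, **kwds)
    return bound(*args, **kwds)
ValueError: attempt to get argmax of an empty sequence
```

View pics/c4.png

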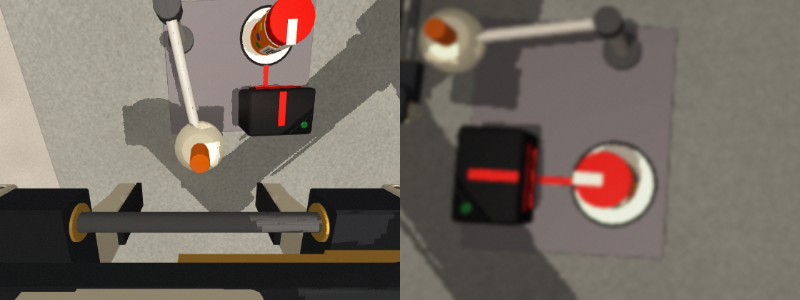

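The wrist view shows the knob at (200,158), as predicted. The top view is clear again: the jar stands on the pad with its strip in line with the red line. Next I'll measure its yaw and work out the post and swing waypoints.

Run:
```python
from m import *
c=cap('top'); im=c['image'].astype(int); B,G,R=im[...,0],im[...,1],im[...,2]
red=(R>130)&(G<60)&(B<60); _,s,m=blob(red,(214,220,250,260)); print(s)
q,s2,ms=blob(im.min(2)>150,(212,234,232,248)); print(s2,q)
ys,xs=np.nonzero(m); P=np.array([ray(c,(x,y),.121)[:2] for x,y in zip(xs,ys) if x>217]); print((P.min(0)+P.max(0))/2, P.max(0)-P.min(0))
J=(P.min(0)+P.max(0))/2; S=ray(c,q,.121)[:2]; print(S,np.degrees(np.arctan2(*(S-J)[::-1])))
pad=np.array([.4898,.0586]); a=np.radians(85.5)
H=pad+.150*np.array([np.sin(a),-np.cos(a)]); K=np.array([.628,.2003]); d=K-H; print('H',H,np.linalg.norm(d),np.degrees(np.arctan2(d[1],d[0])))
```

```text
[218 226  29  27 470]
[217 236  14   7  80] [223.3625 238.85  ]
[0.49157458 0.05758059] [0.05193721 0.0557161 ]
[0.49228048 0.07485505] 87.65995211927353
H [0.6393376  0.04683114] 0.1538870803635419 94.22508333804235
```

>>> send_rows --steps '[{"dp": [4,-0.5,20],"roll": 0,"jaw": 100},{"dp": [4,-0.5,45],"roll": 0,"jaw": 100},{"dp": [4,-0.5,70],"roll": 0,"jaw": 100},{"dp": [4,-0.5,80],"roll": 0,"jaw": 100},{"dp": [4,-0.5,80],"roll": 0,"jaw": 100}]'

```text
time_s: 11.15
tcp_pos: [0.6275, 0.1982, 0.2194]
eef_rot: [180.0, -0.0, -97.1]
contact_force: [-0.2, 0.1, 0.8]
gripper_width: 0.0877
gripper_force: 0.0
```

>>> send_rows --steps '[{"dp": [0,0,0],"roll": 0,"jaw": 60},{"dp": [0,0,0],"roll": 0,"jaw": 40},{"dp": [0,0,0],"roll": 0,"jaw": 25},{"dp": [0,0,0],"roll": 0,"jaw": 15},{"dp": [0,0,0],"roll": 0,"jaw": 15}]' --newtons 20

```text
time_s: 11.78
tcp_pos: [0.6277, 0.1987, 0.2193]
eef_rot: [-180.0, 0.0, -97.1]
contact_force: [0.2, 1.6, 0.0]
gripper_width: 0.0431
gripper_force: 0.0
```

>>> send_rows --steps '[{"dp": [0,0,0],"roll": 0,"jaw": 15},{"dp": [0,0,0],"roll": 0,"jaw": 15},{"dp": [0,0,0],"roll": 0,"jaw": 15}]'

```text
time_s: 12.15
tcp_pos: [0.6274, 0.1988, 0.2191]
eef_rot: [180.0, 0.0, -97.1]
contact_force: [-1.6, 1.1, 0.5]
gripper_width: 0.0195
gripper_force: 20.0
```

```bash
python3 go.py .628 .2 .217 -96.5
```

```text
12.15 pos [0.6274 0.1988 0.2191] rot [ 1.7997e+02  1.0000e-02 -9.7110e+01] -> dp [-1.2 -0.4  2.1] roll -0.011 or 6.27 j6 -41.6 F [-1.6  1.1  0.5] w 0.0195
```

Run:
```python
import numpy as np
K=np.array([.6275,.1988]);E=np.array([.4902,.0588]);d=E-K;L=np.linalg.norm(d);m=(K+E)/2
n=np.array([-d[1],d[0]])/L; H=m+n*np.sqrt(.15**2-L*L/4); print(H)
a0=np.arctan2(*(K-H)[::-1]);a1=np.arctan2(*(E-H)[::-1])%(2*np.pi);print(np.degrees([a0,a1,a1-a0]))
st=(a1-a0)/15; y=np.radians(-97.1)
for i in range(1,6):
    w=H+.15*np.array([np.cos(a0+i*st),np.sin(a0+i*st)])-K
    print(1000*np.array([w@[np.cos(y),np.sin(y)],w@[np.sin(y),-np.cos(y)]]),-i*st)
```

```text
[0.63989971 0.04931339]
[ 94.74175256 176.37396122  81.63220866]
[ 3.5810676  13.78458837] -0.09498338778505425
[ 8.45333249 27.16741156] -0.1899667755701085
[14.57287089 40.02782258] -0.28495016335516277
[21.88451478 52.249884  ] -0.379933551140217
[30.32234923 63.72341317] -0.4749169389252712
```

>>> send_rows --steps '[{"dp": [3.6,13.8,0],"roll": -0.095,"jaw": 15},{"dp": [8.5,27.2,0],"roll": -0.19,"jaw": 15},{"dp": [14.6,40,0],"roll": -0.285,"jaw": 15},{"dp": [21.9,52.2,0],"roll": -0.38,"jaw": 15},{"dp": [30.3,63.7,0],"roll": -0.475,"jaw": 15}]'

```text
time_s: 12.78
tcp_pos: [0.5602, 0.1773, 0.2192]
eef_rot: [-180.0, 0.1, -69.7]
contact_force: [-1.9, 3.1, 0.2]
gripper_width: 0.02
gripper_force: 20.0
```

```bash
python3 go.py .4902 .0588 .219 -15.5
```

```text
12.775 pos [0.5602 0.1773 0.2192] rot [-1.7996e+02  8.0000e-02 -6.9710e+01] -> dp [ 86.9 106.8   0.2] roll -0.946 or 5.34 j6 -16.2 F [-1.9  3.1  0.2] w 0.02
```

>>> send_rows --steps '[{"dp": [3.6,13.8,0],"roll": -0.095,"jaw": 15},{"dp": [8.5,27.2,0],"roll": -0.19,"jaw": 15},{"dp": [14.6,40,0],"roll": -0.285,"jaw": 15},{"dp": [21.9,52.2,0],"roll": -0.38,"jaw": 15},{"dp": [30.3,63.7,0],"roll": -0.475,"jaw": 15}]'

```text
time_s: 13.4
tcp_pos: [0.5095, 0.1272, 0.2191]
eef_rot: [-180.0, 0.2, -42.5]
contact_force: [-8.9, 7.3, 3.7]
gripper_width: 0.0197
gripper_force: 20.0
```

>>> send_rows --steps '[{"dp": [3.6,13.8,0],"roll": -0.095,"jaw": 15},{"dp": [8.5,27.2,0],"roll": -0.19,"jaw": 15},{"dp": [14.6,40,0],"roll": -0.285,"jaw": 15},{"dp": [21.9,52.2,0],"roll": -0.38,"jaw": 15},{"dp": [30.3,63.7,0],"roll": -0.475,"jaw": 15}]'

```text
time_s: 14.02
tcp_pos: [0.4866, 0.0581, 0.219]
eef_rot: [179.9, 0.3, -15.3]
contact_force: [-16.3, 3.6, 10.4]
gripper_width: 0.0194
gripper_force: 20.0
```

```bash
python3 go.py .4902 .0588 .219 -15.5
```

```text
14.025 pos [0.4866 0.0581 0.219 ] rot [179.89   0.34 -15.3 ] -> dp [ 3.3 -1.7  0. ] roll 0.004 or -6.28 j6 45.1 F [-16.3   3.6  10.4] w 0.0194
```

>>> send_rows --steps '[{"dp": [-2,-0.5,0],"roll": 0,"jaw": 15},{"dp": [-3.5,-1,0],"roll": 0,"jaw": 15},{"dp": [-3.5,-1,0],"roll": 0,"jaw": 15}]'

```text
time_s: 14.4
tcp_pos: [0.4867, 0.0601, 0.2191]
eef_rot: [179.9, 0.1, -15.5]
contact_force: [-4.3, -2.8, 1.2]
gripper_width: 0.0194
gripper_force: 20.0
```

```bash
python3 go.py .487 .0588 .219 -15.5
```

```text
14.4 pos [0.4867 0.0601 0.2191] rot [ 1.7993e+02  6.0000e-02 -1.5480e+01] -> dp [0.6 1.2 0.1] roll 0.0 or -6.28 j6 44.4 F [-4.3 -2.8  1.2] w 0.0194
```

>>> send_rows --steps '[{"dp": [-1,1,0],"roll": 0,"jaw": 15},{"dp": [-1,1,0],"roll": 0,"jaw": 30},{"dp": [-1,1,0],"roll": 0,"jaw": 60},{"dp": [-1,1,0],"roll": 0,"jaw": 60},{"dp": [-1,1,0],"roll": 0,"jaw": 60}]'

```text
time_s: 15.02
tcp_pos: [0.4862, 0.0601, 0.2194]
eef_rot: [-180.0, -0.0, -15.4]
contact_force: [-0.0, 0.3, 0.1]
gripper_width: 0.0498
gripper_force: 0.0
```

>>> send_rows --steps '[{"dp": [-1,1,-10],"roll": 0,"jaw": 60},{"dp": [-1,1,-40],"roll": 0,"jaw": 60},{"dp": [-1,1,-80],"roll": 0,"jaw": 60},{"dp": [-1,1,-110],"roll": 0,"jaw": 60},{"dp": [-1,1,-110],"roll": 0,"jaw": 60}]'

```text
time_s: 15.65
tcp_pos: [0.486, 0.0595, 0.3326]
eef_rot: [-179.8, -0.3, -15.4]
contact_force: [-0.2, -0.4, -1.0]
gripper_width: 0.0526
gripper_force: 0.0
```

>>> send_rows --steps '[{"dp": [12,45,0],"roll": 0,"jaw": 60},{"dp": [25,95,0],"roll": 0,"jaw": 60},{"dp": [40,150,0],"roll": 0,"jaw": 60},{"dp": [53,200,0],"roll": 0,"jaw": 60},{"dp": [66,250,0],"roll": 0,"jaw": 60}]'

```text
time_s: 16.27
tcp_pos: [0.4813, -0.2009, 0.3291]
eef_rot: [-180.0, 0.0, -15.5]
contact_force: [0.9, 1.0, 0.6]
gripper_width: 0.0528
gripper_force: 0.0
```

```bash
python3 go.py .48 -.3 .33 -15.5
python3 - <<'E'
from m import *
t=cap('top');s=cap('side')
im=t['image'].astype(int); B,G,R=im[...,0],im[...,1],im[...,2]; q,st,_=blob((R>150)&(G<120)&(B<70)&(G>40)); print('knob',q,st,ray(t,q,.23))
cv2.imwrite('pics/c5.png',np.hstack([cv2.resize(s['image'][100:340,180:420],(400,400)),cv2.resize(t['image'][120:320,130:330],(400,400))]))
E
```

```text
16.275 pos [ 0.4813 -0.2009  0.3291] rot [-1.7999e+02  1.0000e-02 -1.5450e+01] -> dp [25.2 95.8 -0.9] roll 0.001 or -6.28 j6 75.6 F [0.9 1.  0.6] w 0.0528
knob [338.33333333 303.        ] [337 302   3   3   6] [ 0.37194786 -0.13740175  0.23      ]
```

View pics/c5.png

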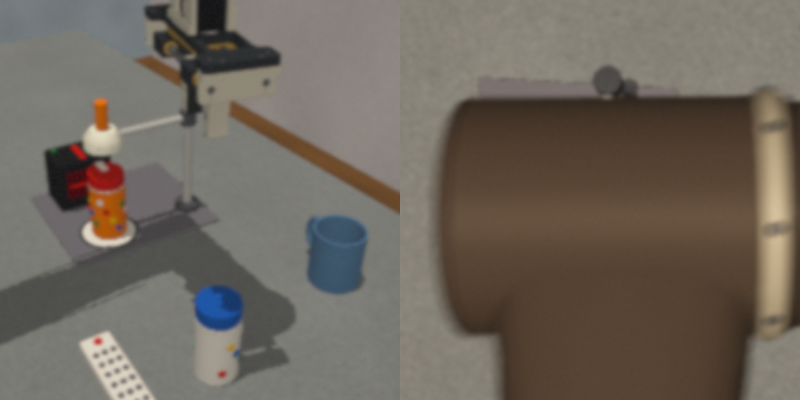

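The side view shows the jar upright in the ring, the lamp directly above it with its knob at (101,115), and the other objects undisturbed. I'll check the lamp position once from the side and hand in if it is good.

Run:
```python
from m import *
s=cap('side'); I=s['image'].astype(int); B,G,R=I[...,0],I[...,1],I[...,2]
q,st,_=blob((R>150)&(G<140)&(B<80)&(G>40),(220,145,260,185)); p=ray(s,q,.2165); print(q,st,p)
if np.linalg.norm(p[:2]-[.488,.0588])<.009: print(r.close_job())
```

```text
[239.87719298 168.19298246] [236 160   8  18 114] [0.49340059 0.06793324 0.2165    ]
```

Run:
```python
from h import *
s=cap('side'); p=ray(s,(239.88,168.19),.22); print(p)
print(r.close_job())
```

```text
[0.4900562  0.06133924 0.22      ]
the job is handed in; nothing more can be done
None
```

I handed the job in at about 16 s. The jar stands upright in the ring, about 2 mm off centre, with its label within about 2° of facing the scanner window. The lamp hangs above it about 1–3 mm off centre, and the blue-lidded jar, mug and remote control were not touched.

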